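# Nest the ingredient tubs

## Robot

A 6-joint arm with a two-finger parallel gripper is mounted at the origin on the work surface. World frame = base frame: x ahead of the robot, y to its left, z up, the work surface at z = 0. Lengths are in mm, angles in degrees, forces in N, time in s.
With the tool pointing down it reaches from about 300 to 850 mm from the base axis. Payload 4.2 kg.
Tool frame: the origin (TCP) lies midway between the tips of the shut fingers; the grasp point (between the pads) lies 19 mm behind it (env.grip_point_offset is the distance from the TCP to the grasp point, in mm); z points along the fingers, x is the direction in which the jaws open and shut, and the axes are right-handed (so a half turn about z gives the same grasp; the last joint's range is limited). The gripper opens to 91 mm and grips with 3 to 60 N. Pads are 32 mm wide; open, the fingers measure 118 mm over their backs; the gripper's body (76 mm by 178 mm) begins 60 mm behind the grasp point.
Start: joints at [67.781, 18.312, 89.639, -0, 72.044, -1.146], TCP at [206.754, 536.563, 178.776] pointing down, gripper open.
Joint ranges: [-177.97, 177.97], [-48.28, 115.42], [12.27, 149.76], [-77.06, 257.06], [2.81, 150.46], [-146.56, 146.56]. Speed limits (degrees/s): [147.25, 147.25, 180, 180, 180, 180].

## Interface

Orientations are given as [roll, pitch, yaw] about the fixed x, y, z axes, in that order (R = Rz(yaw) Ry(pitch) Rx(roll)).
In Python, from workcell import env gives the robot as it stands.
- The arm moves only by the shell command python3 -m pendant 'ROWS' [FORCE]. ROWS is JSON, a list of rows, each an object with "xyz": the shift along the tool's x, y, z in m, a list of three; "roll": the turn about the tool's z in degrees; "jaw": the closure, from 0 (fully open) to 1 (shut). A call has exactly 8 rows; each row is the pose to reach, as a shift and turn from the pose commanded when the call began, along the tool's axes at that moment; what a row does not reach only later rows make up. A row lasts 1/8 s, in which the tool goes at most 62.5 mm and 10.7 degrees, less where a joint would pass 70% of its speed; a pose out of reach is approached as far as the arm can. A call with a gripper value outside its range is refused whole. The fingers move at their own pace and stop on an object; FORCE is the grip in N (left out, the last holds). Time passes only in rows, so rows that repeat a pose let the fingers close, or fill a call up. It gives the time, the measured TCP pose, the force and the opening at its end, in the units of the state.
- env.state(): the state, without advancing time (a new reading comes with each control period).
- env.grab_frame(name): name is "scene" or "top" or "wrist"; returns (picture, depth): 400x640x3 uint8, blue, green, red; 400x640 float32, mm along the optical axis (not along the pixel's ray), 0 where there is no reading.
- env.camera_params(name): a dict with "camera_matrix" (3x3 intrinsics, pixels), "cam_to_world" (4x4, takes a point from camera to world coordinates); the wrist camera has in their place "hand_eye" (4x4, takes a point from camera to tool coordinates, whose origin is the TCP and whose axes are the tool frame's). Camera axes: x right, y up, looking along -z (the intrinsics and any distortion apply to the point x, -y, -z); pixel columns grow to the right and rows downward; lengths in mm; the calibration is good to about 2 mm. A picture is of the moment at which its call begins: read the wrist's pose just before it. camera_params takes no time and is no camera call.
- env.job_done(): hands the job in, once; it reports no verdict.
The state is a dict: "time_s": time; "qpos": joint angles; "qvel": joint speeds; "effort": joint torques, N m; "ee_pos": TCP position; "ee_rot": TCP orientation; "force": force on the tool from outside, world axes, zero at the start; "torque": the same for the moment, N m; "gripper_width": finger opening in mm.
Only numpy, scipy, OpenCV 4.12 (cv2) and the standard library are available. Lean on these libraries where they do the work, as an engineer would, in place of code of your own. Each camera call takes 0.05 s, during which the arm holds its last target. There are 200 camera calls.

## Task

First nest the blue tub into the white one; then stand up the orange tub, which lies on its side, and nest it into the blue one. Push each firmly and fully home, so that the three make one straight upright stack with each shoulder sitting on the rim below. The white tub stays at the bottom where it stands; leave the other things on the bench undisturbed.

Things in the scene. Friction and masses are not known exactly. Their poses are not given: they have to be found in the camera images.
- white_tub: White square tub, open top, upright, 90 g. All tubs have one shape: 88 mm high; origin at the centre of the underside, z along the axis to the mouth; x, y square to its sides. 0-64 mm up: tapered body, 34 to 52 mm wide, wall 2, floor 3 mm. 64-88 mm: upright collar, 60 mm square outside, 54 inside; its underside (shoulder) sits on the rim below when home, origins 24 mm apart.
- blue_tub: Blue tub, shape and frame as white_tub, stands upright, empty. Press fit: small ribs on all sides, 58 mm up, catch on the rim below while the shoulder is still about 5 mm above it. The tub's weight does not close this gap; a straight push down of about 10 to 20 N on the tub does, and the shoulder then stops it.
- orange_tub: Orange tub, shape, ribs and frame as the others. It starts lying on one flat side, mouth turned roughly towards the robot (within 30 degrees of -x); resting on the edges of its foot and shoulder, its axis z rises 11.5 degrees above level towards the mouth; its y axis is level.
- plate: White ceramic plate, 160 mm across, 20 mm high, a bystander. Origin under its centre.
- pitcher: Green plastic pitcher, about 112 mm across, 190 mm high, a bystander. Origin under its centre, handle towards +y.
- ladle: Aluminium ladle, a bystander, lying along its x: bowl 86 mm across and 30 mm high at the origin, handle to -x, 270 mm.
- spoon: Bamboo spoon, a bystander, 260 mm long, 20 mm high, lying along its x. Origin under its middle.
- whisk: Steel whisk, a bystander, 260 mm long, up to 55 mm wide and 45 mm high, lying along its x, handle to -x. Origin under its middle.
- jar: Amber jar with a steel cap, 70 mm across, 100 mm high, a bystander. Origin under its centre.
Not all that is in view belongs to the job. There is more than one size of the orange_tub; the job needs the smaller. Leave any yellow look-alike of the white_tub alone.

How it is judged (in metres and radians):
On the way:
1. the blue tub is fully home in the white tub, the orange one not yet nested (horizontal distance between blue_tub and white_tub below 0.004 m and z of blue_tub in the frame of white_tub between 0.02 and 0.0265 m and angle between white_tub's own z axis and vertical below 0.08 rad and distance between orange_tub and blue_tub above 0.06 m), for 0.2 s.
At the end, for the whole second after the job is handed in: Blue stands in white and orange in blue, each fully home (origins 24 mm apart along the axis, gap under the shoulder below 2.5 mm), centred within 4 mm and upright within 3 degrees, at rest; the white tub stands on the bench within 30 mm of where it began (z of blue_tub in the frame of white_tub between 0.02 and 0.0265 m and z of orange_tub in the frame of blue_tub between 0.02 and 0.0265 m and horizontal distance between blue_tub and white_tub below 0.004 m and horizontal distance between orange_tub and blue_tub below 0.004 m and angle between each of white_tub, blue_tub, orange_tub's own z axis and vertical below 0.05 rad and height (world z) of white_tub below 0.004 m and distance of white_tub from where it was at the start of the episode below 0.03 m and linear speed of orange_tub below 0.02 m/s); the robot touches nothing.
It fails at once if another thing on the bench is shifted by more than 30 mm (distance of any of plate, pitcher, ladle, spoon, whisk, jar from where it was at the start of the episode above 0.03 m).
It also fails if it takes over 72 s, if anything falls off the work surface, if the arm or the gripper's body presses on something with over 40 N, if the wrist force passes 120 N, or if a joint passes its speed limit or range.

## Working session

There is one attempt and no reset: what is moved stays moved. The work goes in short steps, Python scripts to look and compute and a shell command to move; the robot and the scene stay as the last step left them, time stands still between calls to the robot, and variables do not carry over. Pictures are saved under pics/ and viewed, about 8 in all and at most 12, crops included, and the job is handed in when it is done.

```bash
ls; mkdir -p pics; cat > h.py <<'E'
import numpy as np, cv2
from scipy.spatial.transform import Rotation as R
from workcell import env
np.set_printoptions(precision=2,suppress=True)
def tool():
    s=env.state(); T=np.eye(4); T[:3,:3]=R.from_euler('xyz',s['ee_rot'],degrees=True).as_matrix(); T[:3,3]=s['ee_pos']; return T
def snap(name):
    p=env.camera_params(name); T=tool()@np.array(p['hand_eye']) if name=='wrist' else np.array(p['cam_to_world'])
    im,d=env.grab_frame(name); return im,d,np.array(p['camera_matrix']),T,p
def cloud(d,K,T):
    v,u=np.mgrid[:d.shape[0],:d.shape[1]]
    P=np.stack([(u-K[0,2])/K[0,0]*d,-(v-K[1,2])/K[1,1]*d,-d],-1)
    W=P@T[:3,:3].T+T[:3,3]; W[d==0]=np.nan; return W
E
python3 - <<'E'
from h import *
print(env.state())
for n in('scene','top'):
    im,d,K,T,p=snap(n); print(n,p.keys(),K,T); cv2.imwrite(f'pics/{n}0.png',im); np.savez(f'{n}0.npz',im=im,W=cloud(d,K,T))
p=env.camera_params('wrist');print(p)
E
```

```text
pics
{'time_s': 0.0, 'qpos': array([67.78, 18.35, 89.71,  0.  , 72.04, -1.15]), 'qvel': array([ 0.01, -0.04, -0.04, -0.17,  0.07, -0.1 ]), 'effort': array([ -0.  , -41.25, -23.2 ,   0.07,   0.05,  -0.  ]), 'ee_pos': array([206.52, 536.01, 177.92]), 'ee_rot': array([-180.  ,    0.1 ,   68.93]), 'force': array([ 0.84, -0.14, -0.02]), 'torque': array([-0.01,  0.  ,  0.05]), 'gripper_width': 91.25938905961715}
scene dict_keys(['camera_matrix', 'cam_to_world']) [[429.88   0.   317.22]
 [  0.   429.88 207.15]
 [  0.     0.     1.  ]] [[   0.51   -0.75    0.42 1164.36]
 [   0.86    0.45   -0.24 -370.04]
 [  -0.01    0.48    0.88 1216.85]
 [   0.      0.      0.      1.  ]]
top dict_keys(['camera_matrix', 'cam_to_world']) [[415.34   0.   321.18]
 [  0.   415.34 198.5 ]
 [  0.     0.     1.  ]] [[  -0.14    0.97   -0.22  343.74]
 [  -0.99   -0.14    0.03  -21.47]
 [  -0.      0.22    0.98 1245.32]
 [   0.      0.      0.      1.  ]]
{'camera_matrix': array([[316.42,   0.  , 314.78],
       [  0.  , 316.42, 196.24],
       [  0.  ,   0.  ,   1.  ]]), 'hand_eye': array([[   1.  ,    0.  ,    0.  ,    0.14],
       [   0.  ,   -0.97,   -0.25,  -70.78],
       [   0.  ,    0.25,   -0.97, -205.75],
       [   0.  ,    0.  ,    0.  ,    1.  ]])}
```

View pics/top0.png

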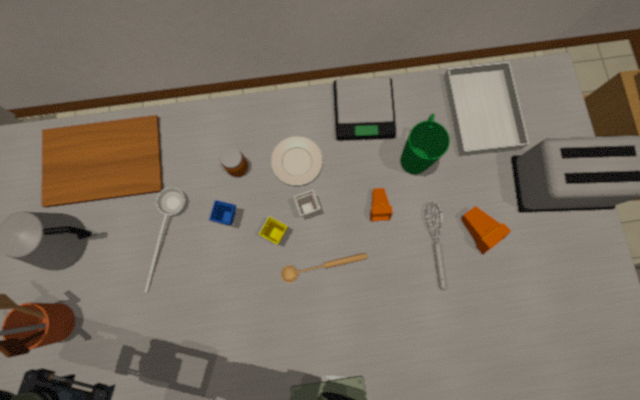

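View pics/scene0.png

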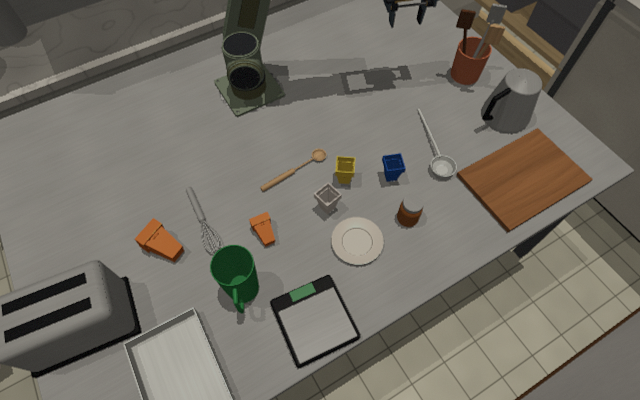

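The top view shows the blue tub at (223,212), the white tub at (307,203) and the yellow look-alike at (273,230). There are two orange tubs, a smaller one at (380,205) and a larger one at (486,230). The small one fits the description, and I'll confirm it in a crop with measured sizes.

```bash
python3 - <<'E'
from h import *
for n,boxes in(('top',dict(blue=(205,195,245,230),white=(288,185,328,222),yellow=(255,212,292,248),orange=(362,182,400,228),bigorange=(455,200,515,258))),('scene',dict(blue=(378,145,410,185),white=(308,180,346,216),orange=(244,208,280,248)))):
    f=np.load(f'{n}0.npz'); im,W=f['im'],f['W']; hsv=cv2.cvtColor(im,cv2.COLOR_BGR2HSV)
    for k,(a,b,c,e) in boxes.items():
        w=W[b:e,a:c].reshape(-1,3); h=hsv[b:e,a:c].reshape(-1,3)
        m=(h[:,1]>120) if k!='white' else (w[:,2]>8)
        m&=w[:,2]>8
        q=w[m]; zmax=np.nanpercentile(q[:,2],98)
        top=q[q[:,2]>zmax-8].astype(np.float32)
        r=cv2.minAreaRect(top[:,:2]); ra=cv2.minAreaRect(q[:,:2].astype(np.float32))
        print(n,k,len(q),'zmax',zmax,'top rect',np.array(r[0]),np.array(r[1]),r[2],'| all',np.array(ra[0]),np.array(ra[1]),ra[2])
im=np.load('top0.npz')['im']
cv2.imwrite('pics/crop1.png',cv2.resize(im[175:265,200:520],None,fx=2.5,fy=2.5,interpolation=cv2.INTER_CUBIC))
E
```

```text
Traceback (most recent call last):
cv2.error: OpenCV(4.12.0) /io/opencv/modules/imgproc/src/convhull.cpp:143: error: (-215:Assertion failed) total >= 0 && (depth == CV_32F || depth == CV_32S) in function 'convexHull'
```

```bash
python3 - <<'E'
from h import *
for n,boxes in(('top',dict(blue=(205,195,245,230),white=(288,185,328,222),yellow=(255,212,292,248),orange=(362,182,400,228),bigorange=(455,200,515,258))),('scene',dict(blue=(378,145,410,185),white=(308,180,346,216),orange=(244,208,280,248)))):
    f=np.load(f'{n}0.npz'); im,W=f['im'],f['W']; hsv=cv2.cvtColor(im,cv2.COLOR_BGR2HSV)
    for k,(a,b,c,e) in boxes.items():
        w=W[b:e,a:c].reshape(-1,3); h=hsv[b:e,a:c].reshape(-1,3)
        m=(h[:,1]>120) if k!='white' else (w[:,2]>8)
        m=m&(w[:,2]>8)
        q=np.ascontiguousarray(w[m]).astype(np.float32); zmax=np.nanpercentile(q[:,2],98)
        top=q[q[:,2]>zmax-8]
        r=cv2.minAreaRect(top[:,:2].copy()); ra=cv2.minAreaRect(q[:,:2].copy())
        print(n,k,len(q),'zmax',zmax,'top rect',np.array(r[0]),np.array(r[1]),r[2],'| all',np.array(ra[0]),np.array(ra[1]),ra[2])
im=np.load('top0.npz')['im']
cv2.imwrite('pics/crop1.png',cv2.resize(im[175:265,200:520],None,fx=2.5,fy=2.5,interpolation=cv2.INTER_CUBIC))
f=np.load('top0.npz')['W']; print('bench z',f[300,200],f[260,400], 'yellow-white check')
E
```

```text
top blue 366 zmax 89.97698 top rect [602.68 226.26] [59.19 57.43] 68.06568908691406 | all [602.77 226.11] [60.2  57.66] 67.91361236572266
top white 375 zmax 91.07412 top rect [596.88 -15.73] [60.76 60.04] 12.471299171447754 | all [596.75 -15.76] [61.02 60.05] 12.47130012512207
top yellow 365 zmax 90.66549 top rect [532.46  88.92] [60.28 60.09] 53.52710723876953 | all [532.39  88.87] [60.3  60.21] 53.328880310058594
top orange 479 zmax 65.225655 top rect [ 553.06 -229.28] [58.6 30.2] 82.07785034179688 | all [ 575.63 -231.33] [59.13 94.56] 83.68701171875
top bigorange 1204 zmax 87.05635 top rect [ 432.38 -529.76] [37.18 81.6 ] 28.18757438659668 | all [ 461.43 -516.54] [127.48  81.83] 25.22987174987793
scene blue 448 zmax 89.9607 top rect [604.87 227.77] [58.96 63.14] 68.65174865722656 | all [604.87 227.77] [58.96 63.14] 68.65174865722656
scene white 520 zmax 90.23471 top rect [597.96 -14.18] [60.7  62.69] 12.724894523620605 | all [581.13   7.02] [102.55 136.55] 60.388671875
scene orange 510 zmax 64.552956 top rect [ 559.76 -228.25] [58.72 41.01] 82.95256042480469 | all [ 582.18 -231.93] [59.5  87.24] 82.08000183105469
bench z [371.5  331.83  -1.59] [ 403.4  -266.33    0.78] yellow-white check
```

View pics/crop1.png

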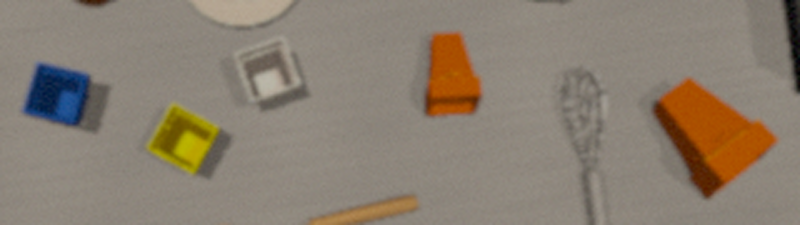

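The crop confirms the targets. The small orange tub is at (452,75) in the crop and measures 60 mm wide. The 82 mm one at (715,140) is the oversize look-alike, and the white tub at (270,70) sits apart from the yellow one. I'll move above blue and refine with the wrist camera.

```bash
cat >> h.py <<'E'
def goto(x,y,z,yaw):
    "shift in tool axes (m) and roll to reach the target"
    T=tool(); d=T[:3,:3].T@(np.array([x,y,z])-T[:3,3])/1000
    cy=np.degrees(np.arctan2(T[1,0],T[0,0])); r=(cy-yaw+90)%180-90
    print('shift',np.round(d,4),'roll',round(r,1),'| now',T[:3,3],'yaw',round(cy,2))
def squares(lo,hi,col,zr,near,name='wrist',save=None,rad=60):
    "min-area rect of points with height in zr near a spot"
    im,d,K,T,p=snap(name); W=cloud(d,K,T); hsv=cv2.cvtColor(im,cv2.COLOR_BGR2HSV)
    m=(W[...,2]>zr[0])&(W[...,2]<zr[1])&(np.hypot(W[...,0]-near[0],W[...,1]-near[1])<rad)
    if col is not None: m=m&(cv2.inRange(hsv,np.array(lo),np.array(hi))>0)
    m=cv2.morphologyEx(m.astype(np.uint8),cv2.MORPH_OPEN,np.ones((2,2)))>0
    q=W[m].astype(np.float32); r=cv2.minAreaRect(q[:,:2].copy())
    print(name,col,len(q),'z50',np.median(q[:,2]),'c',np.array(r[0]),'size',np.array(r[1]),'ang',round(r[2],2))
    if save: cv2.imwrite(save,im)
    return im,W,q
E
python3 -m pendant '[{"xyz":[-0.018,0.060,-0.03],"roll":0,"jaw":0},{"xyz":[-0.036,0.120,-0.03],"roll":0,"jaw":0},{"xyz":[-0.054,0.180,-0.03],"roll":0,"jaw":0},{"xyz":[-0.073,0.240,-0.03],"roll":0,"jaw":0},{"xyz":[-0.091,0.300,-0.03],"roll":0,"jaw":0},{"xyz":[-0.109,0.360,-0.03],"roll":0,"jaw":0},{"xyz":[-0.128,0.420,-0.03],"roll":0,"jaw":0},{"xyz":[-0.146,0.481,-0.03],"roll":1,"jaw":0}]'
python3 - <<'E'
from h import *
f=np.load('top0.npz'); W=f['W']
for k,(a,b,c,e) in dict(pitcher=(398,112,450,176),jar=(218,146,252,180),whisk=(420,198,450,295),plate=(268,135,325,188)).items():
    q=W[b:e,a:c].reshape(-1,3); q=q[q[:,2]>8]; print(k,np.nanpercentile(q,[2,98],axis=0).ravel())
squares((100,120,30),(130,255,255),'blue',(80,97),(603,227),save='pics/w1.png')
print(env.state()['ee_pos'],env.state()['ee_rot'],env.state()['qpos'])
E
```

```text
time_s: 1.1
ee_pos: [597.3, 231.3, 208.4]
ee_rot: [-180.0, 0.0, 67.9]
force: [0.8, -0.3, 0.0]
gripper_width: 91.3
pitcher [ 647.32 -417.07   12.51  765.88 -312.34  191.42]
jar [724.89 149.69  14.08 784.77 211.07 103.99]
whisk [ 307.94 -408.96   11.2   554.05 -363.25   37.17]
plate [676.91 -74.44   8.32 821.43  70.78  23.46]
wrist blue 693 z50 nan c [616.91 230.56] size [68.81 81.42] ang 66.51
[603.67 225.42 207.43] [179.63   0.15  67.59] [ 19.66  23.77  77.14  -0.37  78.92 -47.85]
```

```bash
sed -i 's/np.ones((2,2)))>0/np.ones((3,3)))>0/' h.py; python3 - <<'E'
from h import *
squares((100,120,30),(130,255,255),'blue',(80,97),(603,227))
im,W,q=squares((100,120,30),(130,255,255),'blue',(80,97),(603,227),save='pics/w1.png')
goto(q[:,0].mean(),q[:,1].mean(),67,68); print(q[:,:2].mean(0), np.nanmedian(W[...,2]))
E
```

```text
wrist blue 661 z50 87.34609 c [603.22 229.78] size [59.16 59.99] ang 68.39
wrist blue 659 z50 87.34677 c [603.02 229.67] size [58.77 59.63] ang 68.7
shift [0.   0.   0.14] roll -0.3 | now [597.66 230.43 207.36] yaw 67.68
[602.37 232.28] 1.8894551219717641
```

View pics/w1.png

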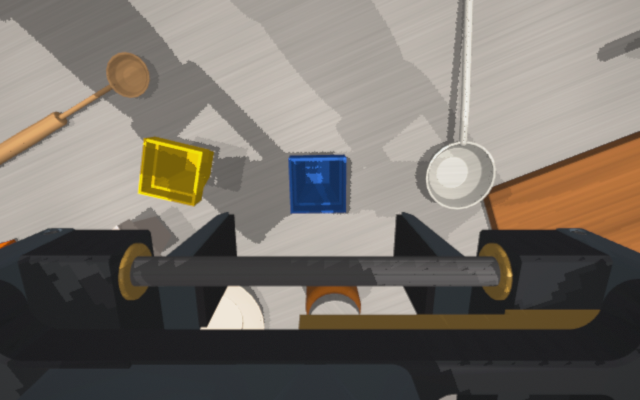

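The wrist view shows blue at (318,184) with its sides square to the jaws and the fingers at (235,215) and (395,215) clear on both sides. Yellow at (175,170) and the ladle are well away. Now descending to grip the collar near the rim.

```bash
sed -i 's/np.round(d,4)/[round(float(v),4) for v in d]/' h.py
python3 -m pendant '[{"xyz":[0.0005,0.0055,0.03],"roll":-0.5,"jaw":0},{"xyz":[0.0005,0.0055,0.06],"roll":-0.5,"jaw":0},{"xyz":[0.0005,0.0055,0.09],"roll":-0.5,"jaw":0},{"xyz":[0.0005,0.0055,0.12],"roll":-0.5,"jaw":0},{"xyz":[0.0005,0.0055,0.14],"roll":-0.5,"jaw":0},{"xyz":[0.0005,0.0055,0.14],"roll":-0.5,"jaw":0.3},{"xyz":[0.0005,0.0055,0.14],"roll":-0.5,"jaw":0.6},{"xyz":[0.0005,0.0055,0.14],"roll":-0.5,"jaw":1}]' 30
python3 -m pendant '[{"xyz":[0,0,0],"roll":0,"jaw":1},{"xyz":[0,0,0],"roll":0,"jaw":1},{"xyz":[0,0,-0.01],"roll":0,"jaw":1},{"xyz":[0,0,-0.03],"roll":0,"jaw":1},{"xyz":[0,0,-0.06],"roll":0,"jaw":1},{"xyz":[0,0,-0.10],"roll":0,"jaw":1},{"xyz":[0,0,-0.14],"roll":0,"jaw":1},{"xyz":[0,0,-0.14],"roll":0,"jaw":1}]' 30
python3 - <<'E'
from h import *
goto(597.5,-15,207,102.5)
im,W,q=squares((100,120,30),(130,255,255),'blue',(100,300),env.state()['ee_pos'],save='pics/w2.png')
T=tool(); print('tool frame blue', np.percentile((q-T[:3,3])@T[:3,:3],[1,50,99],axis=0))
E
```

```text
time_s: 2.25
ee_pos: [601.9, 231.8, 70.1]
ee_rot: [179.9, -0.1, 68.4]
force: [0.3, 0.4, 1.1]
gripper_width: 64.2
time_s: 3.25
ee_pos: [603.4, 231.9, 213.6]
ee_rot: [179.6, -0.3, 68.4]
force: [-0.0, 0.0, -0.4]
gripper_width: 0.8
shift [-0.2318, 0.0852, 0.0058] roll -34.1 | now [603.45 231.91 213.65] yaw 68.42
wrist blue 0 z50 nan c [0. 0.] size [0. 0.] ang 0.0
  return _methods._mean(a, axis=axis, dtype=dtype,
  ret = ret.dtype.type(ret / rcount)
Traceback (most recent call last):
IndexError: index -1 is out of bounds for axis 0 with size 0
```

```bash
python3 - <<'E'
from h import *
im,W,q=squares((100,120,30),(130,255,255),'blue',(15,120),(603,229),save='pics/w2.png',rad=120)
print(np.percentile(q,[1,50,99],axis=0))
E
```

```text
wrist blue 2453 z50 66.28682 c [603.27 229.7 ] size [59.25 60.18] ang 68.65
[[567.13 195.62  18.73]
 [615.4  225.37  66.29]
 [637.32 264.63  88.93]]
```

View pics/w2.png

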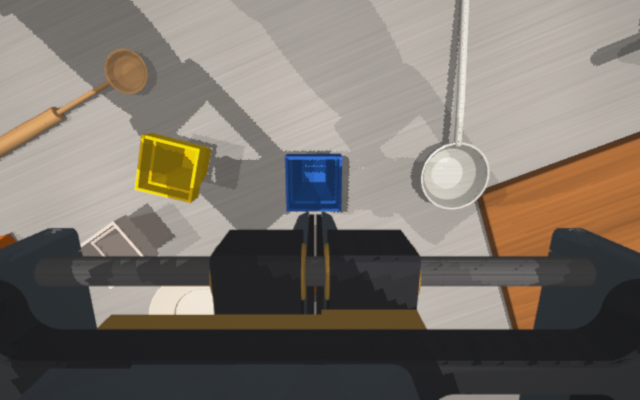

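Blue still stands unmoved at (315,183), so the grip was too high and too brief. I'll go deeper, with the grasp point at 81 mm, and allow a longer close.

```bash
python3 -c "
from h import *
goto(603.2,229.5,62,68.5)"
python3 -m pendant '[{"xyz":[0,0,0],"roll":0,"jaw":0},{"xyz":[0,0,0.02],"roll":0,"jaw":0},{"xyz":[-0.001,0.000,0.04],"roll":0,"jaw":0},{"xyz":[-0.001,0.000,0.06],"roll":0,"jaw":0},{"xyz":[-0.001,0.000,0.08],"roll":0,"jaw":0},{"xyz":[-0.001,0.000,0.11],"roll":0,"jaw":0},{"xyz":[-0.001,0.000,0.13],"roll":0,"jaw":0},{"xyz":[-0.001,0.000,0.146],"roll":0,"jaw":0}]' 30
python3 -m pendant '[{"xyz":[0,0,0],"roll":0,"jaw":0},{"xyz":[0,0,0],"roll":0,"jaw":1},{"xyz":[0,0,0],"roll":0,"jaw":1},{"xyz":[0,0,0],"roll":0,"jaw":1},{"xyz":[0,0,0],"roll":0,"jaw":1},{"xyz":[0,0,0],"roll":0,"jaw":1},{"xyz":[0,0,0],"roll":0,"jaw":1},{"xyz":[0,0,0],"roll":0,"jaw":1}]' 30
```

```text
shift [-0.0008, 0.0024, 0.1471] roll -0.1 | now [601.22 231.09 209.13] yaw 68.43
time_s: 4.35
ee_pos: [599.9, 229.9, 60.5]
ee_rot: [-179.9, 0.1, 68.4]
force: [-1.2, 1.2, -0.7]
gripper_width: 77.5
time_s: 5.35
ee_pos: [601.0, 230.3, 62.7]
ee_rot: [-180.0, -0.0, 68.4]
force: [0.3, -0.5, -0.6]
gripper_width: 23.7
```

```bash
python3 - <<'E'
from h import *
s=env.state(); print(s)
im,d,K,T,p=snap('wrist'); cv2.imwrite('pics/w3.png',im)
im2,d2,K2,T2,_=snap('top'); im3,*_=snap('scene')
a=cv2.resize(im2[140:300,140:340],(400,320)); b=cv2.resize(im3[60:220,300:500],(400,320))
cv2.imwrite('pics/w3.png',np.vstack([np.hstack([a,b]),cv2.resize(im[60:260,160:480],(800,280) if 0 else (448,280)) @ np.eye(3) if 0 else cv2.copyMakeBorder(cv2.resize(im[60:260,160:480],(448,280)),0,0,0,352,0)]))
E
```

```text
{'time_s': 5.35, 'qpos': array([ 19.94,  29.34,  89.4 ,   0.01,  61.26, -48.49]), 'qvel': array([ 0.07, -0.06, -0.  ,  0.11,  0.03, -0.  ]), 'effort': array([ -0.  , -49.17, -21.06,   0.02,   0.08,   0.  ]), 'ee_pos': array([600.97, 230.27,  62.74]), 'ee_rot': array([-180.  ,   -0.  ,   68.43]), 'force': array([ 0.27, -0.47, -0.6 ]), 'torque': array([ 0.01, -0.02, -0.01]), 'gripper_width': 23.669867697430636}
```

View pics/w3.png

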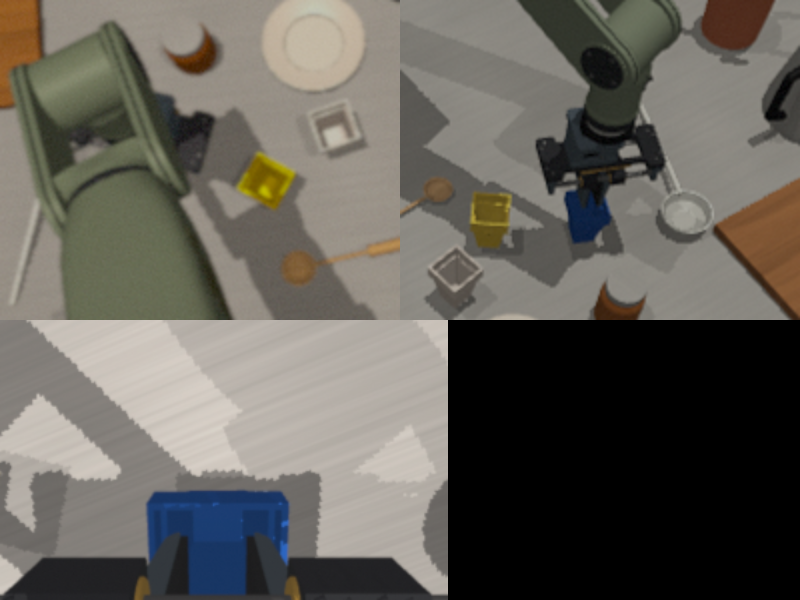

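The picture is ambiguous: the fingers closed to 24 mm while apparently over or inside blue's mouth, and the tub hasn't moved. I'll measure the fingertips directly in the tool frame from wrist depth.

```bash
python3 - <<'E'
from h import *
im,d,K,T,p=snap('wrist'); H=np.array(p['hand_eye']); P=cloud(d,K,H); W=cloud(d,K,T)
print('hand_eye',H[:3,3])
for v in range(190,262,6):
    print(v,[f"{u}:({P[v,u,0]:.0f},{P[v,u,1]:.0f},{P[v,u,2]:.0f})" for u in range(255,380,8)])
E
```

```text
hand_eye [   0.14  -70.78 -205.75]
190 ['255:(-52,-7,63)', '263:(-45,-7,64)', '271:(-26,-27,-23)', '279:(-21,-27,-23)', '287:(nan,nan,nan)', '295:(-12,-27,-23)', '303:(-7,-27,-23)', '311:(-2,-27,-22)', '319:(3,-27,-23)', '327:(7,-27,-23)', '335:(12,-28,-24)', '343:(17,-27,-24)', '351:(22,-27,-23)', '359:(26,-28,-24)', '367:(46,-7,64)', '375:(53,-7,63)']
196 ['255:(-53,-1,64)', '263:(-45,-2,62)', '271:(-27,-22,-17)', '279:(-24,-18,-1)', '287:(-20,-12,21)', '295:(-17,-4,51)', '303:(-10,-2,60)', '311:(-3,-2,60)', '319:(4,-2,61)', '327:(11,-2,60)', '335:(17,-5,50)', '343:(21,-12,20)', '351:(24,-18,-3)', '359:(27,-23,-19)', '367:(46,-1,63)', '375:(53,-1,63)']
202 ['255:(-53,4,63)', '263:(-46,4,63)', '271:(-27,-18,-18)', '279:(-24,-14,-1)', '287:(-21,-7,22)', '295:(-17,1,51)', '303:(-10,3,60)', '311:(-3,3,59)', '319:(4,3,60)', '327:(11,3,60)', '335:(17,1,51)', '343:(21,-8,20)', '351:(24,-14,-2)', '359:(27,-19,-20)', '367:(46,4,64)', '375:(53,4,64)']
208 ['255:(-53,9,61)', '263:(-46,10,64)', '271:(-27,-15,-19)', '279:(-24,-10,-2)', '287:(-21,-3,21)', '295:(-17,6,51)', '303:(-10,9,60)', '311
[... 2021 characters left out ...]
-129)', '367:(14,-38,-129)', '375:(16,-38,-129)']
250 ['255:(-15,-38,-133)', '263:(-13,-38,-133)', '271:(-11,-38,-134)', '279:(-9,-38,-132)', '287:(-11,-18,-88)', '295:(-8,-16,-84)', '303:(-6,-5,-59)', '311:(-3,25,9)', '319:(3,25,8)', '327:(6,-11,-72)', '335:(9,-16,-83)', '343:(8,-34,-124)', '351:(9,-38,-133)', '359:(11,-38,-133)', '367:(13,-38,-133)', '375:(15,-38,-132)']
256 ['255:(-14,-38,-137)', '263:(-12,-38,-137)', '271:(-10,-38,-136)', '279:(-9,-36,-131)', '287:(-8,-30,-120)', '295:(-8,-16,-89)', '303:(-6,-2,-60)', '311:(-3,26,0)', '319:(3,26,1)', '327:(6,-8,-73)', '335:(8,-16,-89)', '343:(8,-32,-123)', '351:(9,-37,-133)', '359:(11,-38,-136)', '367:(12,-38,-137)', '375:(14,-38,-137)']
```

```bash
python3 - <<'E'
from h import *
print(env.grip_point_offset, [a for a in dir(env) if not a.startswith('_')])
im,d,K,T,p=snap('wrist'); H=np.array(p['hand_eye']); P=cloud(d,K,H)
print(env.state()['gripper_width'])
m=(np.abs(P[...,1]+17.5)<1.5)&(np.abs(P[...,0])<20); q=P[m]; print(len(q),np.percentile(q[:,2],[0,1,50,99,100]),np.percentile(q[:,0],[1,99]))
# forward view from scene cam: gripper points near tool axis
im,d,K,T,p=snap('scene'); W=cloud(d,K,T); L=(W-tool()[:3,3])@tool()[:3,:3]
m=(np.abs(L[...,0])<25)&(np.abs(L[...,1])<20)&(cv2.cvtColor(im,cv2.COLOR_BGR2HSV)[...,1]<110)
print('scene',m.sum(),np.nanpercentile(L[m][:,2],[0,5,50,90,100]))
E
```

```text
18.8 ['Unreachable', 'camera_params', 'grab_frame', 'grip_point_offset', 'job_done', 'state']
3.09134961634443
1248 [-157.36 -128.05  -61.68   63.98   64.8 ] [-16.23  17.53]
scene 378 [-413.31 -410.81 -405.93  -45.44   66.64]
```

By depth, the visible fingertips end about 39 mm behind the reported TCP, which is 15 mm above the rim. That matches both empty closings. The real tips therefore sit about 39 mm higher than the reported TCP, and going to reported z ≈ 23 is safe under either reading. I'll open, descend 40 mm and close.

```bash

python3 -m pendant '[{"xyz":[0,0,0],"roll":0,"jaw":0},{"xyz":[0,0,0],"roll":0,"jaw":0},{"xyz":[0,0,0],"roll":0,"jaw":0},{"xyz":[0.000,0.002,0],"roll":0,"jaw":0},{"xyz":[0.000,0.002,0],"roll":0,"jaw":0},{"xyz":[0,0.002,0],"roll":0,"jaw":0},{"xyz":[0,0.002,0],"roll":0,"jaw":0},{"xyz":[0,0.002,0],"roll":0,"jaw":0}]' 30
python3 -m pendant '[{"xyz":[0,0,0],"roll":0,"jaw":0},{"xyz":[0,0,0.01],"roll":0,"jaw":0},{"xyz":[0,0,0.02],"roll":0,"jaw":0},{"xyz":[0,0,0.03],"roll":0,"jaw":0},{"xyz":[0,0,0.038],"roll":0,"jaw":0},{"xyz":[0,0,0.038],"roll":0,"jaw":1},{"xyz":[0,0,0.038],"roll":0,"jaw":1},{"xyz":[0,0,0.038],"roll":0,"jaw":1}]' 30
python3 -m pendant '[{"xyz":[0,0,0],"roll":0,"jaw":1},{"xyz":[0,0,0],"roll":0,"jaw":1},{"xyz":[0,0,0],"roll":0,"jaw":1},{"xyz":[0,0,0],"roll":0,"jaw":1},{"xyz":[0,0,0],"roll":0,"jaw":1},{"xyz":[0,0,-0.01],"roll":0,"jaw":1},{"xyz":[0,0,-0.03],"roll":0,"jaw":1},{"xyz":[0,0,-0.05],"roll":0,"jaw":1}]' 30
```

```text
time_s: 6.65
ee_pos: [602.8, 229.5, 62.8]
ee_rot: [-180.0, -0.0, 68.4]
force: [-0.3, -0.3, 0.3]
gripper_width: 78.2
time_s: 7.65
ee_pos: [603.2, 229.7, 25.3]
ee_rot: [180.0, -0.0, 68.4]
force: [-1.5, -0.4, -0.0]
gripper_width: 64.2
time_s: 8.65
ee_pos: [602.3, 229.4, 75.0]
ee_rot: [-179.9, 0.0, 68.4]
force: [-0.8, 1.1, -0.7]
gripper_width: 60.2
```

The gripper now holds blue at a width of 60.2. I'll carry it toward white, stop 100 mm short, and measure white with the wrist camera.

```bash

python3 -m pendant '[{"xyz":[0,0,-0.04],"roll":0,"jaw":1},{"xyz":[-0.02,0.007,-0.07],"roll":-6,"jaw":1},{"xyz":[-0.05,0.018,-0.07],"roll":-14,"jaw":1},{"xyz":[-0.09,0.032,-0.07],"roll":-24,"jaw":1},{"xyz":[-0.125,0.043,-0.07],"roll":-34,"jaw":1},{"xyz":[-0.136,0.049,-0.07],"roll":-34,"jaw":1},{"xyz":[-0.136,0.049,-0.07],"roll":-34,"jaw":1},{"xyz":[-0.136,0.049,-0.07],"roll":-34,"jaw":1}]' 30
python3 - <<'E'
from h import *
im,W,q=squares(0,0,None,(80,97),(597,-15),save='pics/w4.png',rad=48)
print(np.percentile(q,[1,99],axis=0))
goto(597.5,-15,140,102.5)
T=tool(); L=(W-T[:3,3])@T[:3,:3]
hsv=cv2.cvtColor(im,cv2.COLOR_BGR2HSV); m=(hsv[...,0]>100)&(hsv[...,0]<130)&(hsv[...,1]>150)&(np.abs(L[...,0])<40)&(L[...,2]<60)
print('blue in tool frame',m.sum(),np.nanpercentile(L[m],[1,99],axis=0))
E
```

```text
time_s: 9.65
ee_pos: [598.5, 86.2, 144.7]
ee_rot: [180.0, -0.0, 102.4]
force: [0.2, 0.3, -0.7]
gripper_width: 60.0
wrist None 1509 z50 87.18457 c [596.32 -13.02] size [59.9  61.09] ang 12.0
[[562.1  -46.55  80.51]
 [629.79  21.61  89.11]]
shift [-0.0987, -0.0228, 0.0046] roll -0.1 | now [598.47  86.28 144.65] yaw 102.45
blue in tool frame 10948 [[-29.16 -29.7  -63.51]
 [ 29.21  28.52  23.19]]
```

View pics/w4.png

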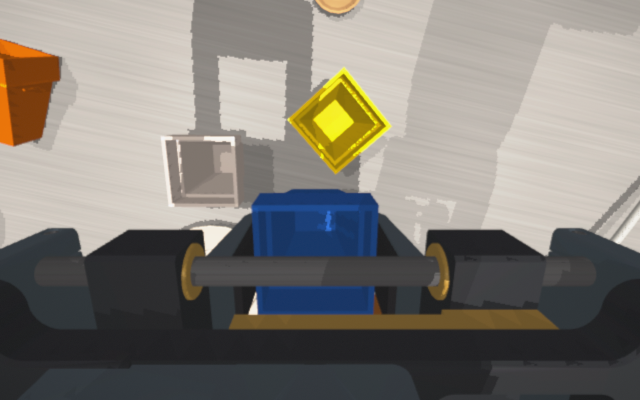

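White is at (200,170) in this view and measures (596.3,-13.0), yaw 12.0, 60 mm square at 87 mm height. Blue hangs centred in the jaws with its origin 24.5 mm past the reported TCP. Next I'll align over white and descend.

```bash

python3 -m pendant '[{"xyz":[-0.02,-0.005,0],"roll":0.4,"jaw":1},{"xyz":[-0.06,-0.014,0],"roll":0.4,"jaw":1},{"xyz":[-0.09,-0.021,0],"roll":0.4,"jaw":1},{"xyz":[-0.0965,-0.0229,0],"roll":0.4,"jaw":1},{"xyz":[-0.0965,-0.0229,0],"roll":0.4,"jaw":1},{"xyz":[-0.0965,-0.0229,0],"roll":0.4,"jaw":1},{"xyz":[-0.0965,-0.0229,0.01],"roll":0.4,"jaw":1},{"xyz":[-0.0965,-0.0229,0.02],"roll":0.4,"jaw":1}]' 60
python3 -m pendant '[{"xyz":[0,0,0.012],"roll":0,"jaw":1},{"xyz":[0,0,0.024],"roll":0,"jaw":1},{"xyz":[0,0,0.036],"roll":0,"jaw":1},{"xyz":[0,0,0.044],"roll":0,"jaw":1},{"xyz":[0,0,0.052],"roll":0,"jaw":1},{"xyz":[0,0,0.060],"roll":0,"jaw":1},{"xyz":[0,0,0.066],"roll":0,"jaw":1},{"xyz":[0,0,0.066],"roll":0,"jaw":1}]' 60
```

```text
time_s: 10.7
ee_pos: [596.6, -13.4, 123.8]
ee_rot: [-180.0, -0.0, 102.1]
force: [0.4, 0.6, -1.8]
gripper_width: 59.8
time_s: 11.7
ee_pos: [596.5, -14.1, 58.3]
ee_rot: [-180.0, -0.0, 102.0]
force: [0.0, -0.2, -1.3]
gripper_width: 59.9
```

```bash

python3 -m pendant '[{"xyz":[0,0,0.002],"roll":0,"jaw":1},{"xyz":[0,0,0.004],"roll":0,"jaw":1},{"xyz":[0,0,0.006],"roll":0,"jaw":1},{"xyz":[0,0,0.007],"roll":0,"jaw":1},{"xyz":[0,0,0.008],"roll":0,"jaw":1},{"xyz":[0,0,0.009],"roll":0,"jaw":1},{"xyz":[0,0,0.010],"roll":0,"jaw":1},{"xyz":[0,0,0.010],"roll":0,"jaw":1}]' 60
python3 -c "
from h import *
s=env.state();print(s['force'],s['ee_pos'],s['gripper_width'])"
```

```text
time_s: 12.7
ee_pos: [599.6, -15.0, 55.6]
ee_rot: [179.5, 0.2, 102.0]
force: [-6.6, -1.4, 30.4]
gripper_width: 59.9
[-6.63 -1.35 30.43] [599.61 -15.    55.63] 59.90384784185879
```

The press is stuck at TCP z 55.6 with 30 N up. I'll measure where blue and white actually are before pushing more.

```bash
python3 - <<'E'
from h import *
im,d,K,T,p=snap('wrist'); W=cloud(d,K,T); L=(W-T[:3,3])@T[:3,:3]; hsv=cv2.cvtColor(im,cv2.COLOR_BGR2HSV)
b=(hsv[...,0]>100)&(hsv[...,0]<130)&(hsv[...,1]>150)
m=b&(np.abs(L[...,0])<40)&(L[...,2]<60); print('blue tool',np.nanpercentile(L[m],[1,99],axis=0),'world',np.nanpercentile(W[m],[1,99],axis=0))
m=(W[...,2]>40)&(W[...,2]<110)&~b&(np.abs(L[...,0])<45)&(L[...,1]<-20)&(L[...,1]>-70)&(L[...,2]>-35); print('white pts',m.sum(),np.nanpercentile(W[m],[1,50,99],axis=0) if m.sum() else '')
im2,d2,K2,T2,_=snap('scene'); 
cv2.imwrite('pics/w5.png',np.hstack([cv2.resize(im[120:300,220:420],(400,360)),cv2.resize(im2[140:240,270:380],(400,360),interpolation=cv2.INTER_CUBIC)]))
E
```

```text
blue tool [[ -29.19  -60.1  -242.27]
 [  29.21    1.18 -148.45]] world [[564.94 -47.86  32.52]
 [631.43  17.01 119.13]]
white pts 0
```

View pics/w5.png

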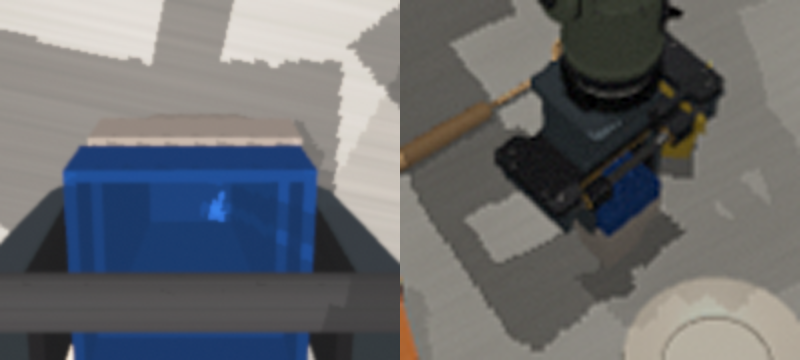

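Blue's rim is at about 118–119 mm, which is right where the ribs catch (home is 112). There was no slip in the grip, but the load pushed the tool 3 mm toward +x and wedged it with about 6.6 N sideways. I'll take out the side load, then press further.

```bash

python3 -m pendant '[{"xyz":[0,-0.001,-0.001],"roll":0,"jaw":1},{"xyz":[0,-0.002,-0.001],"roll":0,"jaw":1},{"xyz":[0,-0.003,0],"roll":0,"jaw":1},{"xyz":[0,-0.004,0.001],"roll":0,"jaw":1},{"xyz":[0,-0.004,0.002],"roll":0,"jaw":1},{"xyz":[0,-0.004,0.002],"roll":0,"jaw":1},{"xyz":[0,-0.004,0.002],"roll":0,"jaw":1},{"xyz":[0,-0.004,0.002],"roll":0,"jaw":1}]' 60
```

```text
time_s: 13.8
ee_pos: [596.4, -14.5, 50.5]
ee_rot: [179.5, 0.1, 102.0]
force: [-0.4, 2.7, 12.6]
gripper_width: 59.6
```

The ribs have gone through. One more gentle press to seat it.

```bash

python3 -m pendant '[{"xyz":[0,0,0.001],"roll":0,"jaw":1},{"xyz":[0,0,0.002],"roll":0,"jaw":1},{"xyz":[0,-0.0005,0.003],"roll":0,"jaw":1},{"xyz":[0,-0.001,0.004],"roll":0,"jaw":1},{"xyz":[0,-0.0015,0.005],"roll":0,"jaw":1},{"xyz":[0,-0.002,0.006],"roll":0,"jaw":1},{"xyz":[0,-0.002,0.006],"roll":0,"jaw":1},{"xyz":[0,-0.002,0.006],"roll":0,"jaw":1}]' 60
python3 - <<'E'
from h import *
im,d,K,C,p=snap('wrist'); T=tool(); W=cloud(d,K,C); L=(W-T[:3,3])@T[:3,:3]; hsv=cv2.cvtColor(im,cv2.COLOR_BGR2HSV)
b=(hsv[...,0]>100)&(hsv[...,0]<130)&(hsv[...,1]>150)&(np.abs(L[...,0])<40)&(L[...,2]<60)
print('blue tool',np.nanpercentile(L[b],[1,99],axis=0),'world z',np.nanpercentile(W[b][:,2],[90,99]))
E
```

```text
time_s: 14.8
ee_pos: [596.3, -13.3, 49.2]
ee_rot: [179.2, -0.0, 101.9]
force: [-4.1, 5.3, 35.6]
gripper_width: 59.6
blue tool [[-29.1  -29.72 -63.65]
 [ 29.33  28.61  23.19]] world z [111.65 112.67]
```

Blue is home: the rim is at 112 mm and the stop is hard at 35 N. Now unloading, releasing and rising.

```bash

python3 -m pendant '[{"xyz":[0,0.002,-0.004],"roll":0,"jaw":1},{"xyz":[0,0.002,-0.0065],"roll":0,"jaw":1},{"xyz":[0,0.002,-0.0065],"roll":0,"jaw":0.7},{"xyz":[0,0.002,-0.0065],"roll":0,"jaw":0},{"xyz":[0,0.002,-0.0065],"roll":0,"jaw":0},{"xyz":[0,0.002,-0.0065],"roll":0,"jaw":0},{"xyz":[0,0.002,-0.04],"roll":0,"jaw":0},{"xyz":[0,0.002,-0.09],"roll":0,"jaw":0}]' 30
python3 -m pendant '[{"xyz":[0,0,-0.04],"roll":0,"jaw":0},{"xyz":[0,0,-0.06],"roll":0,"jaw":0},{"xyz":[0,0,-0.06],"roll":0,"jaw":0},{"xyz":[0,0,-0.06],"roll":0,"jaw":0},{"xyz":[0,0,-0.06],"roll":0,"jaw":0},{"xyz":[0,0,-0.06],"roll":0,"jaw":0},{"xyz":[0,0,-0.06],"roll":0,"jaw":0},{"xyz":[0,0,-0.06],"roll":0,"jaw":0}]'
python3 - <<'E'
from h import *
im,W,q=squares((100,120,30),(130,255,255),'blue',(100,125),(597,-14),save='pics/w6.png')
print('z',np.percentile(q[:,2],[50,90]))
im,W,q=squares(0,0,None,(75,95),(597,-14),rad=45); print('white?',np.percentile(q[:,2],[50,90]) if len(q) else '')
im,W,q=squares((3,150,60),(16,255,255),'orange',(5,75),(575,-231),save='pics/w6.png',rad=75)
print(np.percentile(q,[1,99],axis=0)); goto(560,-231,200,83)
E
```

```text
time_s: 15.85
ee_pos: [591.3, -15.0, 129.6]
ee_rot: [-179.7, -0.1, 102.0]
force: [0.8, 0.2, -0.2]
gripper_width: 91.0
time_s: 16.85
ee_pos: [592.9, -15.0, 190.6]
ee_rot: [-180.0, -0.0, 102.0]
force: [-0.7, -0.2, -0.4]
gripper_width: 91.1
wrist blue 1071 z50 111.136536 c [594.49 -14.18] size [59.79 59.18] ang 11.9
z [111.14 112.35]
wrist None 1243 z50 89.218056 c [593.41 -14.3 ] size [57.74 58.65] ang 12.27
white? [89.22 91.67]
wrist orange 5172 z50 45.600006 c [ 574.85 -227.29] size [60.67 94.97] ang 85.29
[[ 528.27 -253.3     5.54]
 [ 619.97 -194.98   63.57]]
shift [-0.2044, -0.0772, -0.0092] roll 19.0 | now [592.91 -14.97 190.79] yaw 102.03
```

Blue sits home: its rim median is 111.1 mm, with the same −0.9 mm bias seen at the start. Now moving over the orange tub.

```bash

python3 -m pendant '[{"xyz":[-0.04,-0.015,0],"roll":3,"jaw":0},{"xyz":[-0.10,-0.038,-0.01],"roll":9,"jaw":0},{"xyz":[-0.15,-0.057,-0.01],"roll":16,"jaw":0},{"xyz":[-0.19,-0.072,-0.01],"roll":18,"jaw":0},{"xyz":[-0.202,-0.077,-0.01],"roll":18,"jaw":0},{"xyz":[-0.202,-0.077,-0.01],"roll":18,"jaw":0},{"xyz":[-0.202,-0.077,-0.01],"roll":18,"jaw":0},{"xyz":[-0.202,-0.077,-0.01],"roll":18,"jaw":0}]' 10
python3 - <<'E'
from h import *
im,W,q=squares((3,150,60),(16,255,255),'orange',(5,75),(575,-231),save='pics/w7.png',rad=75)
t=q[q[:,2]>55]; r=cv2.minAreaRect(t[:,:2].copy()); print('collar top',r,len(t))
t=q[q[:,2]>25]; r=cv2.minAreaRect(t[:,:2].copy()); print('upper',r)
a=np.radians(174.5); u=np.array([np.cos(a),np.sin(a)])
for lo,hi in((60,70),(50,60),(40,50),(30,40)):
    t=q[(q[:,2]>lo)&(q[:,2]<hi)]; s=t[:,:2]@u; w=t[:,:2]@np.array([-u[1],u[0]]); print(lo,np.percentile(s,[1,99]),np.percentile(w,[1,99]))
goto(560,-230,200,84)
E
```

```text
time_s: 18.0
ee_pos: [560.0, -227.2, 200.8]
ee_rot: [180.0, -0.0, 84.1]
force: [-0.4, -0.2, 0.4]
gripper_width: 91.1
wrist orange 3023 z50 49.742977 c [ 574.81 -228.44] size [59.09 94.69] ang 84.79
collar top ((553.0682373046875, -226.27903747558594), (59.109222412109375, 30.379831314086914), 85.52400207519531) 1132
upper ((576.772216796875, -228.23397827148438), (59.071807861328125, 91.00041961669922), 85.34973907470703)
60 [-578.17 -557.87] [143.38 201.43]
50 [-595.62 -556.88] [143.79 201.04]
40 [-622.97 -554.81] [145.72 194.26]
30 [-640.99 -552.42] [144.92 199.96]
shift [-0.0026, 0.0003, 0.0008] roll 0.1 | now [ 560.   -227.35  200.82] yaw 84.13
```

View pics/w7.png

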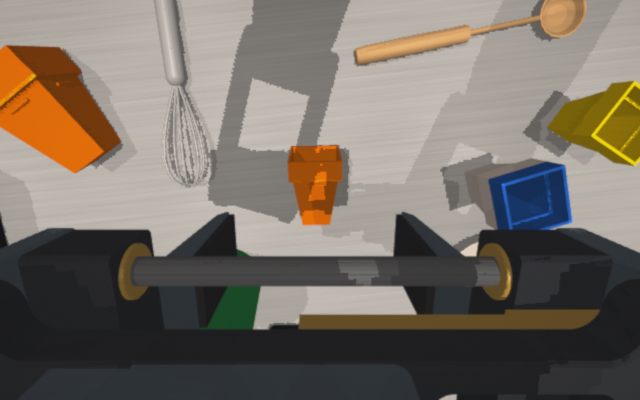

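In the wrist view the small orange tub is at (315,185), mouth up in the image (toward −x), collar at rows 147–180, axis at about 175°. The whisk at (185,140) and the pitcher are clear. The tool can't tilt, so I'll grip the collar's upper mouth corner lightly (3 N, small patch) and lift, so the tub swings upright under its own weight.

```bash

python3 -m pendant '[{"xyz":[0,-0.010,0.04],"roll":-0.9,"jaw":0},{"xyz":[0,-0.0272,0.08],"roll":-0.9,"jaw":0},{"xyz":[0,-0.0272,0.12],"roll":-0.9,"jaw":0},{"xyz":[0,-0.0272,0.15],"roll":-0.9,"jaw":0},{"xyz":[0,-0.0272,0.175],"roll":-0.9,"jaw":0},{"xyz":[0,-0.0272,0.190],"roll":-0.9,"jaw":0.2},{"xyz":[0,-0.0272,0.190],"roll":-0.9,"jaw":0.3},{"xyz":[0,-0.0272,0.190],"roll":-0.9,"jaw":1}]' 3
python3 -m pendant '[{"xyz":[0,0,0],"roll":0,"jaw":1},{"xyz":[0,0,0],"roll":0,"jaw":1},{"xyz":[0,0,0],"roll":0,"jaw":1},{"xyz":[0,0,0],"roll":0,"jaw":1},{"xyz":[0,0,-0.005],"roll":0,"jaw":1},{"xyz":[0,0.004,-0.010],"roll":0,"jaw":1},{"xyz":[0,0.009,-0.015],"roll":0,"jaw":1},{"xyz":[0,0.013,-0.020],"roll":0,"jaw":1}]' 3
cat >> h.py <<'E'
def tilt():
    "orange tub seen from the wrist: main plane normals and extents in tool frame"
    im,d,K,C,p=snap('wrist'); T=tool(); W=cloud(d,K,C); L=(W-T[:3,3])@T[:3,:3]; hsv=cv2.cvtColor(im,cv2.COLOR_BGR2HSV)
    m=(hsv[...,0]>=3)&(hsv[...,0]<=16)&(hsv[...,1]>150)&(np.abs(L[...,0])<36)&(np.abs(L[...,1])<130); q=L[m&np.isfinite(L[...,0])]; w=W[m&np.isfinite(L[...,0])]
    print('w',env.state()['gripper_width'],'pts',len(q),'tool lo/hi',np.percentile(q,[1,99],axis=0).ravel(),'world z',np.percentile(w[:,2],[1,99]))
    mid=q[np.abs(q[:,0])<12]
    for y in range(-60,100,8):
        s=mid[np.abs(mid[:,1]-y)<2]
        if len(s)>3: print('  y',y,'z world',np.round(T[2,3]-np.percentile(s[:,2],[5,50,95]),1))
    return im
E
python3 -c "
from h import *
tilt()"
```

```text
time_s: 19.05
ee_pos: [533.5, -225.9, 11.7]
ee_rot: [179.9, 0.0, 84.9]
force: [-0.3, 0.1, 0.5]
gripper_width: 63.9
time_s: 20.05
ee_pos: [546.0, -227.0, 31.0]
ee_rot: [180.0, -0.0, 84.9]
force: [0.1, -0.3, -0.9]
gripper_width: 59.8
w 59.944294588157234 pts 8117 tool lo/hi [ -28.69  -26.51 -128.12   29.47   61.98   17.  ] world z [ 14.76 159.76]
  y -28 z world [161.2 160.3 159.5]
  y -20 z world [32.4 31.2 29.5]
  y -12 z world [30.6 29.  27.7]
  y -4 z world [26.1 24.8 23.5]
  y 4 z world [25.5 24.2 23. ]
  y 12 z world [22.6 21.3 20.3]
  y 20 z world [19.6 18.5 17.5]
  y 28 z world [73.7 17.1 14.9]
  y 36 z world [63.6 61.7 60.9]
  y 44 z world [57.9 56.8 55.4]
  y 52 z world [52.3 51.1 49.5]
  y 60 z world [46.8 45.4 44.2]
```

The tilt has already risen from 11.5° to about 26°: the tub pivots in the pads with its foot staying down. I'll continue the arc, then lift clear and bring it back toward −x, away from the pitcher.

```bash

python3 -m pendant '[{"xyz":[0,0.005,-0.003],"roll":0,"jaw":1},{"xyz":[0,0.011,-0.006],"roll":0,"jaw":1},{"xyz":[0,0.018,-0.008],"roll":0,"jaw":1},{"xyz":[0,0.025,-0.011],"roll":0,"jaw":1},{"xyz":[0,0.032,-0.013],"roll":0,"jaw":1},{"xyz":[0,0.040,-0.015],"roll":0,"jaw":1},{"xyz":[0,0.040,-0.024],"roll":0,"jaw":1},{"xyz":[0,0.040,-0.032],"roll":0,"jaw":1}]' 3
python3 -c "
from h import *
tilt();print(env.state()['force'],env.state()['ee_pos'])"
```

```text
time_s: 21.1
ee_pos: [585.4, -230.4, 63.4]
ee_rot: [-180.0, -0.0, 84.9]
force: [-0.8, -0.5, -1.5]
gripper_width: 60.4
w 60.150279637519986 pts 8300 tool lo/hi [ -28.72  -26.01 -127.39   29.43   67.87   20.35] world z [ 44.37 191.99]
  y -28 z world [193.5 192.7 192.1]
  y -20 z world [66.1 64.9 63.1]
  y -12 z world [62.7 61.3 59.8]
  y -4 z world [58.  56.7 55.6]
  y 4 z world [57.  55.9 54.9]
  y 12 z world [53.8 52.6 51.6]
  y 20 z world [50.4 49.3 48. ]
  y 28 z world [105.1 102.6  45.3]
  y 36 z world [93.6 92.1 42.9]
  y 44 z world [88.3 86.9 85.1]
  y 52 z world [81.8 80.6 79.2]
  y 60 z world [75.6 74.3 72.7]
  y 68 z world [69.5 68.1 66.7]
[ 0.17  0.01 -1.39] [ 586.09 -230.74   64.66]
```

The tub stuck in the pads at about 29° and hangs with its foot about 35 mm up. I'll move away from the pitcher with a sudden stop and upward jerks, which both help it swing down.

```bash

python3 -m pendant '[{"xyz":[0,-0.008,0],"roll":0,"jaw":1},{"xyz":[0,-0.024,0],"roll":0,"jaw":1},{"xyz":[0,-0.048,0],"roll":0,"jaw":1},{"xyz":[0,-0.080,0],"roll":0,"jaw":1},{"xyz":[0,-0.080,-0.035],"roll":0,"jaw":1},{"xyz":[0,-0.080,-0.020],"roll":0,"jaw":1},{"xyz":[0,-0.080,-0.005],"roll":0,"jaw":1},{"xyz":[0,-0.080,-0.040],"roll":0,"jaw":1}]' 3
python3 -c "
from h import *
tilt();print(env.state()['force'],env.state()['ee_pos'])"
```

```text
time_s: 22.15
ee_pos: [501.5, -221.3, 97.4]
ee_rot: [-179.3, -0.3, 84.9]
force: [0.7, -0.0, -0.5]
gripper_width: 60.0
w 60.004985214311645 pts 8926 tool lo/hi [-27.75 -42.66 -35.33  31.17  33.91  54.51] world z [ 49.65 139.49]
  y -44 z world [120.3 119.5 118.7]
  y -36 z world [114.9 111.5 108.1]
  y -28 z world [102.8 101.6  99.1]
  y -20 z world [92.6 89.7 86.7]
  y -12 z world [80.9 78.5 75.8]
  y -4 z world [69.4 66.8 64.3]
  y 4 z world [57.  54.6 52.3]
  y 12 z world [53.1 51.6 49.9]
  y 20 z world [57.2 55.5 54. ]
  y 28 z world [61.4 59.6 57.9]
  y 36 z world [63.7 62.7 61.5]
[ 0.77 -1.16  2.75] [ 505.99 -223.51  104.16]
```

It swung to about 25° from upright. Lowering until the foot is just above the bench.

```bash

python3 -m pendant '[{"xyz":[0,0,0.003],"roll":0,"jaw":1},{"xyz":[0,0,0.010],"roll":0,"jaw":1},{"xyz":[0,0,0.020],"roll":0,"jaw":1},{"xyz":[0,0,0.030],"roll":0,"jaw":1},{"xyz":[0,0,0.038],"roll":0,"jaw":1},{"xyz":[0,0,0.044],"roll":0,"jaw":1},{"xyz":[0,0,0.048],"roll":0,"jaw":1},{"xyz":[0,0,0.050],"roll":0,"jaw":1}]' 3
python3 -c "
from h import *
im=tilt();cv2.imwrite('pics/w8.png',im);print(env.state()['force'],env.state()['ee_pos'])"
```

```text
time_s: 23.2
ee_pos: [505.8, -223.4, 52.6]
ee_rot: [180.0, -0.0, 84.9]
force: [0.6, 0.2, -1.1]
gripper_width: 59.9
w 59.95140453628011 pts 8980 tool lo/hi [-29.31 -38.76 -42.08  29.56  38.38  47.12] world z [ 5.38 94.59]
  y -36 z world [75.9 74.5 71. ]
  y -28 z world [62.9 58.6 55.9]
  y -20 z world [53.9 51.4 49.3]
  y -12 z world [42.3 40.1 37.3]
  y -4 z world [31.  28.4 25.8]
  y 4 z world [19.  16.3 14.1]
  y 12 z world [7.4 5.5 4.1]
  y 20 z world [10.3  8.6  7.3]
  y 28 z world [14.2 12.6 10.8]
  y 36 z world [30.9 16.8 15. ]
[ 0.93 -0.27 -1.33] [ 505.7  -223.35   52.5 ]
```

View pics/w8.png

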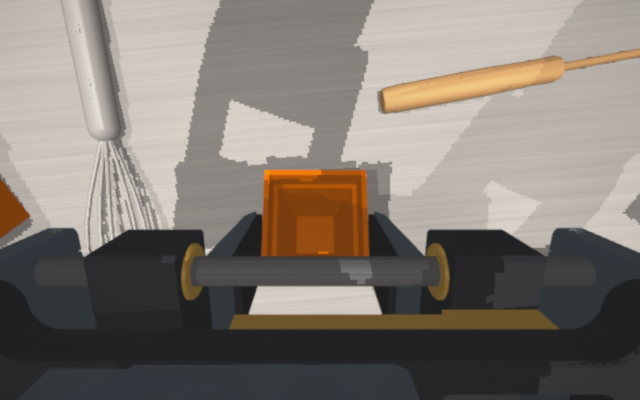

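The mouth is at (315,215), tilted 25°, with the foot edge about 1 mm above the bench and directly under the grip. I'll touch down and arc the grip over the foot to bring it upright.

```bash

python3 -m pendant '[{"xyz":[0,0.002,0.0025],"roll":0,"jaw":1},{"xyz":[0,0.008,0.003],"roll":0,"jaw":1},{"xyz":[0,0.014,0.0035],"roll":0,"jaw":1},{"xyz":[0,0.020,0.0045],"roll":0,"jaw":1},{"xyz":[0,0.026,0.0065],"roll":0,"jaw":1},{"xyz":[0,0.032,0.009],"roll":0,"jaw":1},{"xyz":[0,0.038,0.0115],"roll":0,"jaw":1},{"xyz":[0,0.040,0.0125],"roll":0,"jaw":1}]' 3
python3 -c "
from h import *
tilt();print(env.state()['force'],env.state()['ee_pos'])"
```

```text
time_s: 24.25
ee_pos: [546.3, -227.1, 40.1]
ee_rot: [180.0, 0.0, 84.9]
force: [1.1, -0.4, 2.6]
gripper_width: 59.9
w 60.20355389657339 pts 9680 tool lo/hi [-29.38 -41.07 -48.75  29.59  13.35  37.92] world z [ 2.06 88.71]
  y -20 z world [3.8 2.8 1.7]
  y -12 z world [3.9 3.  1.9]
  y -4 z world [4.2 3.  2.2]
  y 4 z world [6.7 3.6 2.2]
  y 12 z world [65.1 53.6 39.7]
[ 2.12 -1.1   1.65] [ 546.29 -227.04   39.98]
```

The orange tub stands upright, its floor level at z 3 ± 0.6 mm. I'll open and measure its rim for a proper regrasp.

```bash

python3 -m pendant '[{"xyz":[0,0,-0.001],"roll":0,"jaw":0},{"xyz":[0,0,-0.001],"roll":0,"jaw":0},{"xyz":[0,0,-0.001],"roll":0,"jaw":0},{"xyz":[0,0,-0.001],"roll":0,"jaw":0},{"xyz":[0,-0.012,-0.01],"roll":0,"jaw":0},{"xyz":[0,-0.012,-0.04],"roll":0,"jaw":0},{"xyz":[0,-0.012,-0.07],"roll":0,"jaw":0},{"xyz":[0,-0.012,-0.07],"roll":0,"jaw":0}]' 3
python3 - <<'E'
from h import *
im,W,q=squares((3,150,60),(16,255,255),'orange',(78,97),(534,-226),rad=60)
im,W,q=squares((3,150,60),(16,255,255),'orange',(78,97),(534,-226),rad=60)
r=cv2.minAreaRect(q[:,:2].copy())[0]
goto(r[0],r[1],24,85)
E
```

```text
time_s: 25.3
ee_pos: [534.7, -226.5, 113.1]
ee_rot: [179.7, 0.1, 84.9]
force: [1.1, -0.4, -0.0]
gripper_width: 91.1
wrist orange 1602 z50 87.168015 c [ 536.14 -225.99] size [59.54 59.69] ang 84.96
wrist orange 1602 z50 87.10953 c [ 535.95 -225.98] size [59.54 59.31] ang 84.98
shift [-0.0001, 0.0032, 0.0861] roll -0.1 | now [ 532.78 -225.63  110.13] yaw 84.92
```

```bash

python3 -m pendant '[{"xyz":[0,0.003,0.02],"roll":0,"jaw":0},{"xyz":[0,0.003,0.045],"roll":0,"jaw":0},{"xyz":[0,0.003,0.07],"roll":0,"jaw":0},{"xyz":[0,0.003,0.086],"roll":0,"jaw":0.1},{"xyz":[0,0.003,0.086],"roll":0,"jaw":0.3},{"xyz":[0,0.003,0.086],"roll":0,"jaw":1},{"xyz":[0,0.003,0.086],"roll":0,"jaw":1},{"xyz":[0,0.003,0.086],"roll":0,"jaw":1}]' 60
python3 -m pendant '[{"xyz":[0,0,0],"roll":0,"jaw":1},{"xyz":[0,0,0],"roll":0,"jaw":1},{"xyz":[0,0,-0.02],"roll":0,"jaw":1},{"xyz":[0,0,-0.05],"roll":0,"jaw":1},{"xyz":[0,0,-0.09],"roll":0,"jaw":1},{"xyz":[0,0,-0.13],"roll":0,"jaw":1},{"xyz":[0,0,-0.145],"roll":0,"jaw":1},{"xyz":[0,0,-0.145],"roll":0,"jaw":1}]' 60
python3 -c "
from h import *
goto(598,-114,169,102)"
```

```text
time_s: 26.4
ee_pos: [537.2, -226.4, 25.1]
ee_rot: [179.9, 0.0, 84.9]
force: [0.5, 0.3, 0.5]
gripper_width: 59.8
time_s: 27.4
ee_pos: [536.6, -226.1, 169.1]
ee_rot: [180.0, 0.0, 84.9]
force: [0.5, -0.5, -2.4]
gripper_width: 59.6
shift [0.1171, 0.0512, 0.0001] roll -17.1 | now [ 536.61 -226.08  169.13] yaw 84.92
```

The orange tub is held at a width of 59.6. Carrying it to 100 mm short of the stack and measuring blue.

```bash

python3 -m pendant '[{"xyz":[0.02,0.008,0],"roll":-3,"jaw":1},{"xyz":[0.05,0.022,0],"roll":-8,"jaw":1},{"xyz":[0.08,0.035,0],"roll":-13,"jaw":1},{"xyz":[0.105,0.046,0],"roll":-17,"jaw":1},{"xyz":[0.117,0.051,0],"roll":-17,"jaw":1},{"xyz":[0.117,0.051,0],"roll":-17,"jaw":1},{"xyz":[0.117,0.051,0],"roll":-17,"jaw":1},{"xyz":[0.117,0.051,0],"roll":-17,"jaw":1}]' 60
python3 - <<'E'
from h import *
im,W,q=squares((100,120,30),(130,255,255),'blue',(100,125),(595,-14))
r=cv2.minAreaRect(q[:,:2].copy())[0]; print(np.percentile(q[:,2],[50,90]))
T=tool(); L=(W-T[:3,3])@T[:3,:3]; hsv=cv2.cvtColor(im,cv2.COLOR_BGR2HSV)
m=(hsv[...,0]>=3)&(hsv[...,0]<=16)&(hsv[...,1]>150)&(np.abs(L[...,0])<36)&(L[...,2]>-75)&(L[...,2]<40)&(np.abs(L[...,1])<45)
print('orange tool',np.nanpercentile(L[m],[1,99],axis=0))
rim=m&(L[...,2]<-57); print('rim',np.nanpercentile(L[rim],[1,50,99],axis=0))
goto(r[0],r[1],169,102)
E
```

```text
time_s: 28.4
ee_pos: [597.4, -114.9, 169.2]
ee_rot: [-180.0, 0.0, 101.9]
force: [0.3, 0.6, -1.7]
gripper_width: 59.5
wrist blue 1136 z50 110.612076 c [594.63 -14.63] size [60.21 60.59] ang 11.71
[110.61 112.29]
orange tool [[-29.21 -30.78 -63.56]
 [ 29.36  29.    23.13]]
rim [[-29.72 -30.76 -63.92]
 [  0.71  -9.06 -62.14]
 [ 29.8   29.54 -57.17]]
shift [0.0986, 0.0179, 0.0003] roll -0.1 | now [ 597.39 -114.84  169.29] yaw 101.86
```

Blue's rim is at (594.6,-14.6), yaw 11.8. Orange is centred in the jaws (−0.8 mm in y) with its origin 24.5 mm past the reported TCP. Aligning and descending to just above the rib catch.

```bash

python3 -m pendant '[{"xyz":[0.02,0.004,0],"roll":0,"jaw":1},{"xyz":[0.06,0.011,0],"roll":0,"jaw":1},{"xyz":[0.09,0.017,0],"roll":0,"jaw":1},{"xyz":[0.0987,0.0187,0],"roll":0,"jaw":1},{"xyz":[0.0987,0.0187,0],"roll":0,"jaw":1},{"xyz":[0.0987,0.0187,0],"roll":0,"jaw":1},{"xyz":[0.0987,0.0187,0.01],"roll":0,"jaw":1},{"xyz":[0.0987,0.0187,0.02],"roll":0,"jaw":1}]' 60
python3 -m pendant '[{"xyz":[0,0,0.012],"roll":0,"jaw":1},{"xyz":[0,0,0.024],"roll":0,"jaw":1},{"xyz":[0,0,0.036],"roll":0,"jaw":1},{"xyz":[0,0,0.044],"roll":0,"jaw":1},{"xyz":[0,0,0.052],"roll":0,"jaw":1},{"xyz":[0,0,0.060],"roll":0,"jaw":1},{"xyz":[0,0,0.066],"roll":0,"jaw":1},{"xyz":[0,0,0.066],"roll":0,"jaw":1}]' 60
```

```text
time_s: 29.45
ee_pos: [595.4, -14.3, 148.3]
ee_rot: [-180.0, -0.0, 101.9]
force: [0.1, -0.6, -0.7]
gripper_width: 59.6
time_s: 30.45
ee_pos: [595.4, -13.6, 82.8]
ee_rot: [-180.0, -0.0, 101.9]
force: [0.0, 0.2, -0.3]
gripper_width: 59.8
```

```bash

python3 -m pendant '[{"xyz":[0,0,0.002],"roll":0,"jaw":1},{"xyz":[0,0,0.004],"roll":0,"jaw":1},{"xyz":[0,-0.001,0.006],"roll":0,"jaw":1},{"xyz":[0,-0.002,0.008],"roll":0,"jaw":1},{"xyz":[0,-0.003,0.010],"roll":0,"jaw":1},{"xyz":[0,-0.004,0.011],"roll":0,"jaw":1},{"xyz":[0,-0.004,0.012],"roll":0,"jaw":1},{"xyz":[0,-0.004,0.012],"roll":0,"jaw":1}]' 60
```

```text
time_s: 31.45
ee_pos: [595.1, -14.3, 74.3]
ee_rot: [179.5, 0.1, 101.9]
force: [0.9, 0.6, 10.9]
gripper_width: 59.1
```

The ribs are through (74.3 mm, and home should read about 73.2). Seating press next.

```bash

python3 -m pendant '[{"xyz":[0,0,0.001],"roll":0,"jaw":1},{"xyz":[0,0,0.002],"roll":0,"jaw":1},{"xyz":[0,-0.0005,0.003],"roll":0,"jaw":1},{"xyz":[0,-0.001,0.004],"roll":0,"jaw":1},{"xyz":[0,-0.0015,0.005],"roll":0,"jaw":1},{"xyz":[0,-0.002,0.006],"roll":0,"jaw":1},{"xyz":[0,-0.002,0.006],"roll":0,"jaw":1},{"xyz":[0,-0.002,0.006],"roll":0,"jaw":1}]' 60
python3 -c "
from h import *
T=tool(); im,d,K,C,p=snap('wrist'); W=cloud(d,K,C); L=(W-T[:3,3])@T[:3,:3]; hsv=cv2.cvtColor(im,cv2.COLOR_BGR2HSV)
m=(hsv[...,0]>=3)&(hsv[...,0]<=16)&(hsv[...,1]>150)&(np.abs(L[...,0])<36)&(L[...,2]>-75)&(L[...,2]<40)&(np.abs(L[...,1])<45)
print('tool',np.nanpercentile(L[m],[1,99],axis=0),'z',np.nanpercentile(W[m][:,2],[90,99]))"
```

```text
time_s: 32.45
ee_pos: [595.5, -14.3, 73.1]
ee_rot: [179.1, 0.1, 101.9]
force: [-1.9, 2.5, 32.6]
gripper_width: 59.5
tool [[-29.16 -30.79 -63.73]
 [ 29.45  29.06  23.06]] z [135.7  136.74]
```

The orange rim is 24.1 mm above where blue's read, with a hard stop at 33 N, so it is home. Unload, release, rise, then check.

```bash

python3 -m pendant '[{"xyz":[0,0.003,-0.004],"roll":0,"jaw":1},{"xyz":[0,0.005,-0.009],"roll":0,"jaw":1},{"xyz":[0,0.005,-0.009],"roll":0,"jaw":0.7},{"xyz":[0,0.005,-0.009],"roll":0,"jaw":0},{"xyz":[0,0.005,-0.009],"roll":0,"jaw":0},{"xyz":[0,0.005,-0.009],"roll":0,"jaw":0},{"xyz":[0,0.005,-0.04],"roll":0,"jaw":0},{"xyz":[0,0.005,-0.09],"roll":0,"jaw":0}]' 30
python3 -m pendant '[{"xyz":[0,0,-0.04],"roll":0,"jaw":0},{"xyz":[0,-0.03,-0.06],"roll":0,"jaw":0},{"xyz":[0,-0.06,-0.06],"roll":0,"jaw":0},{"xyz":[0,-0.06,-0.06],"roll":0,"jaw":0},{"xyz":[0,-0.06,-0.06],"roll":0,"jaw":0},{"xyz":[0,-0.06,-0.06],"roll":0,"jaw":0},{"xyz":[0,-0.06,-0.06],"roll":0,"jaw":0},{"xyz":[0,-0.06,-0.06],"roll":0,"jaw":0}]'
python3 - <<'E'
from h import *
im,W,q=squares((3,150,60),(16,255,255),'orange',(120,150),(595,-14)); print(np.percentile(q[:,2],[50,90,99]))
s,d,K,C,_=snap('scene'); V=cloud(d,K,C); hsv=cv2.cvtColor(s,cv2.COLOR_BGR2HSV)
m=(hsv[...,0]>=3)&(hsv[...,0]<=16)&(hsv[...,1]>150)&(np.hypot(V[...,0]-597,V[...,1]+15)<60)
print('scene orange',m.sum(),np.nanpercentile(V[m],[1,50,99],axis=0))
b=(hsv[...,0]>=100)&(hsv[...,0]<=130)&(hsv[...,1]>120)&(np.hypot(V[...,0]-597,V[...,1]+15)<60); print('scene blue',b.sum(),np.nanpercentile(V[b],[1,99],axis=0))
cv2.imwrite('pics/end.png',np.hstack([cv2.resize(im[60:260,200:440],(432,360)),cv2.resize(s[145:225,288:368],(360,360),interpolation=cv2.INTER_CUBIC)]))
E
```

```text
time_s: 33.5
ee_pos: [593.3, -13.8, 154.4]
ee_rot: [-179.7, -0.1, 101.9]
force: [1.8, -0.7, -0.7]
gripper_width: 91.2
time_s: 34.5
ee_pos: [536.3, -26.2, 214.9]
ee_rot: [-180.0, -0.0, 101.9]
force: [-0.2, 0.0, 0.2]
gripper_width: 91.5
wrist orange 742 z50 134.65796 c [582.2  -15.69] size [39.86 59.29] ang 12.14
[134.66 136.2  136.94]
scene orange 429 [[561.48 -48.46  50.9 ]
 [578.53  -5.73 117.94]
 [628.66  16.57 139.02]]
scene blue 74 [[562.31 -53.82  91.28]
 [628.91  15.33 440.38]]
```

View pics/end.png

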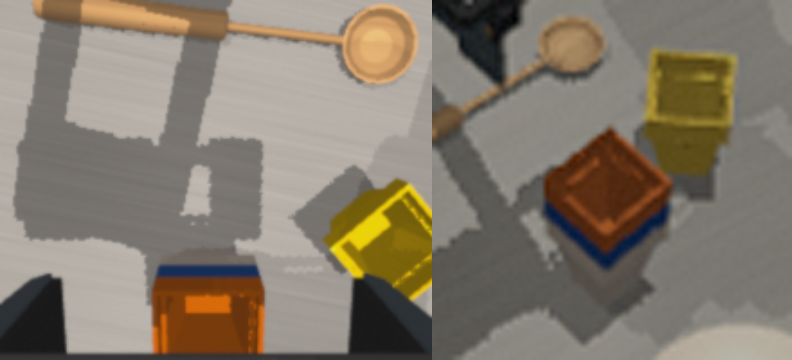

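The scene view (right panel) shows orange at (608,190), the blue band at (608,235) and white beneath, making one straight stack. Its rim is at 136 mm, and 88+24+24 = 136. The gripper is clear, so I'm handing in.

```bash
python3 -c "
from workcell import env
print(env.job_done(), env.state()['time_s'])"
```

```text
the job is handed in; nothing more can be done
the job is handed in; nothing more can be done
```

I nested the blue tub in the white one, stood the small orange tub up, and nested it in the blue one. I then handed the job in at about 35 s of the 72 s allowed; no verdict is reported.

**What I did**
- **Blue:** I pressed it in until it hit a hard stop at about 35 N. The first press wedged at about 30 N because the arm shifted sideways under load. Removing the side load let the ribs through.
- **Orange:** The tool cannot tilt, so I gripped the collar corner at 3 N and let the tub swing down. I then rolled it upright over its foot edge, regrasped it, and pressed it home to a hard stop at about 33 N.

**Last checks**
- **Height:** Rim heights read 112.3 mm for blue and 136.2–136.9 mm for orange, against 112 and 136 expected.
- **Straightness:** The last pictures show one straight stack on the white tub. I judged that by eye; the last wrist view cut off part of the orange rim, so I have no clean centre measurement for it.
- **White tub and bystanders:** The white tub looks to have stayed within about 3 mm of its start. The gripper was clear, and I saw nothing else disturbed, but I did not re-measure the other things on the bench.

**What disagreed**
- **Fingertip offset:** The wrist depth image put the fingertips about 39 mm behind the reported tool point. That is why my first two grasps closed on air above blue, without moving it. I corrected for it from then on.

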